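# Hold a glazing-bar offcut in the corner of the sawing board

### The arm

A 6-joint arm with a two-finger parallel gripper is mounted at the origin on a cart in front of the work surface, level with it; the furniture and walls round the work are solid. World frame = base frame: x ahead of the robot, y to its left, z up, the work surface at z = 0. Lengths are in m, angles in degrees, forces in N, time in s.
With the tool pointing down it reaches from about 0.325 to 0.85 m from the base axis. Payload 15.5 kg.
Tool frame: the origin (TCP) lies at the very end of the fingers, on their centre line; the grasp point (between the pads) lies arm.grip_depth behind it (arm.grip_depth is the distance from the TCP to the grasp point, in m); z points along the fingers, y is the line along which they close (so a half turn about z gives the same grasp; the last joint's range is limited). The gripper opens to 91 mm and grips with 3 to 60 N. Pads are 32 mm wide; open, the fingers measure 118 mm over their backs; the gripper's body (76 mm by 178 mm) begins 60 mm behind the grasp point.
Start: joints at [60.418, 28.281, 77.091, -0, 74.628, -5.472], TCP at [0.255, 0.57, 0.214] pointing down, gripper open.
Joint ranges: [-166.48, 166.48], [-47.26, 123.95], [12.59, 153.08], [-70.14, 250.14], [6.76, 159.57], [-176.63, 176.63]. Speed limits (degrees/s): [108.29, 108.29, 147.25, 172.46, 172.46, 172.46].

### API

Orientations are given as a 3x3 rotation matrix whose columns are the frame's x, y, z axes.
In Python, from rig import arm gives the robot as it stands. Calls block until the motion is done:
- arm.move_to(position, orientation): joint-space move of the TCP to a pose.
- arm.move_l(position, orientation=None, feed=0.15): straight line of the TCP; orientation=None keeps the orientation; feed is the mean speed in m/s.
- arm.move_joints(angles): joint-space move.
- arm.grip(opening): finger opening in m; the grip force is fixed at half the most; returns when the fingers have stopped.
- arm.sleep(seconds).
- arm.solve_ik(position, orientation): joint angles nearest the present ones, or None.
- arm.snapshot(name): name is "scene" or "top" or "wrist"; returns the picture (480x640x3 uint8, red, green, blue); there is no depth.
- arm.get_calibration(name): a dict with "intrinsics" (3x3 intrinsics, pixels), "cam_to_world" (4x4, takes a point from camera to world coordinates). Camera axes: x right, y down, z forward; pixel columns grow to the right and rows downward; lengths in m; the calibration is good to about 2 mm. The wrist camera is an equidistant fisheye: a pixel r from the principal point sees the ray r / f radians off the axis. A picture is of the moment at which its call begins: read the wrist's pose just before it. get_calibration takes no time and is no camera call; for the wrist camera it gives the pose at the moment of the call.
A pose or a line that the arm cannot do raises arm.Unreachable and nothing moves.
- arm.sign_off(): hands the job in; it is judged then, once.
Readings, each from a call of its own:
- arm.current_t(): time.
- arm.current_joint_positions(): joint angles.
- arm.current_dq(): joint speeds.
- arm.current_tau(): joint torques, N m.
- arm.current_ee_pos(): TCP position.
- arm.current_tool_rot(): TCP orientation.
- arm.current_force(): force on the tool from outside, world axes, zero at the start.
- arm.current_torque(): the same for the moment, N m.
- arm.current_width(): finger opening in m.
- arm.current_grasp_force(): force on a finger pad.
Only numpy, scipy, OpenCV 4.12 (cv2) and the standard library are available. Lean on these libraries where they do the work, as an engineer would, in place of code of your own. Each camera call takes 0.05 s, during which the arm holds its last target. There are 200 camera calls.

### The job

Get the T-section wooden glazing bar ready for sawing: lay it on its wide base on the sawing board along the fence, slide it under the saw-guide bridge until its end butts against the stop block, then hold it there with one steady diagonal push that bears down on the bed and against the fence at once. The program finishes while still holding: keep the push on firmly at the end, do not let go, and leave the tape measure, the pliers and the roll of tape where they are.

Things in the scene. Friction and masses are not known exactly. Their poses are not given: they have to be found in the camera images.
- board: Sawing board, fixed to the worktop: 170 (x) x 400 (y) x 18 mm plywood, carrying a fence, a stop block and a bridge. Origin at the centre of its underside; x points away from the robot to the fence, y along the fence to the left, z up. Seen from the robot: fence along the far side, stop block at the right end, bridge near it, left end open. Turned up to 0.12 rad.
- bed: The flat upper plywood layer of the sawing board, on which the bar lies. Its frame is the board's frame (same origin); its top is at z = 18 mm.
- fence: The wooden fence on the bed along the far side, the whole 400 mm long. Same frame as the board: its face towards the robot is at x = +45 mm, it is 30 mm thick and its top is at z = 38 mm (20 mm above the bed). The bar rubs on bed and fence (friction about 0.5 to 0.7): a push mostly down leaves nothing on the fence, one mostly sideways little on the bed; seat it on the fence first.
- stop: The wooden stop block on the bed at the right end. Same frame as the board: its face, which looks to +y, is at y = -165 mm and spans x = -60 to +45 mm; its top is at z = 58 mm.
- bridge: Aluminium saw-guide bridge across the bed, two cheeks with a saw slot between. Board's frame: it occupies y = -103 to -77 mm; its opening, 86 mm wide, lies between the near post (x = -71 to -41 mm) and the fence face (x = +45 mm); underside at z = 74 mm (56 mm above the bed), top at z = 88 mm.
- glazing_bar: Loose pale wooden bar 220 mm long (y), upside-down T section: base 72 mm wide, 20 mm high; central rib 24 mm wide up to z = 48 mm; so a 24 mm ledge on each side. Symmetrical. Origin at the centre of its underside. 0.14 to 0.28 kg. Starts flat on the worktop left of the board, pointing roughly away from the robot. Home: x +9, y -55, z 18 mm in the board's frame, along its y, either end first.
- tape_measure: A yellow tape measure, 76 x 68 x 62 mm high, on the worktop beyond the board; origin at the centre of its underside. Leave alone.
- pliers: Pliers with red handles, 100 x 175 x 12 mm, lying on the worktop to the far left; origin at the centre of its underside. Leave alone.
- elec_tape: A black roll of tape lying flat, 62 mm across and 19 mm high, on the worktop nearer the robot than the board; origin at the centre of its underside. Leave alone.

How it is judged:
By the outcome, as a careful person would: the job done as asked, in the order asked, and still so for the second after the job is handed in, while the arm keeps its last pose, push and grip.
It also fails if it takes over 56 s, if anything falls off the work surface, if the arm or the gripper's body presses on something with over 40 N, if the wrist force passes 120 N, or if a joint passes its speed limit or range.

## Working session

There is one attempt and no reset: what is moved stays moved. The work goes in short steps, each a Python script; the robot and the scene stay as the last script left them, time stands still between calls to the robot, and variables do not carry over. Pictures are saved under pics/ and viewed, at most 10 in all, crops included, and the job is handed in when it is done.

```bash
mkdir -p pics; ls
python3 - <<'E'
from rig import arm
import cv2,numpy as np
for n in ["scene","top","wrist"]:
    c=arm.get_calibration(n); print(n,np.round(c["intrinsics"],2).tolist(),np.round(c["cam_to_world"],4).tolist())
    im=arm.snapshot(n); cv2.imwrite(f"pics/{n}0.png",im[:,:,::-1])
print(arm.current_t(),arm.grip_depth,arm.current_ee_pos(),np.round(arm.current_tool_rot(),3).tolist(),arm.current_force())
E
```

```text
pics
scene [[528.61, 0.0, 313.96], [0.0, 528.61, 227.41], [0.0, 0.0, 1.0]] [[0.6261, -0.5593, 0.5433, 0.0148], [-0.7796, -0.4394, 0.4462, -0.3054], [-0.0108, -0.7029, -0.7112, 0.7702], [0.0, 0.0, 0.0, 1.0]]
top [[452.98, 0.0, 325.76], [0.0, 452.98, 240.88], [0.0, 0.0, 1.0]] [[0.0239, -0.9974, 0.0683, 0.5024], [-0.9997, -0.0238, 0.0017, 0.136], [-0.0001, -0.0684, -0.9977, 0.8927], [0.0, 0.0, 0.0, 1.0]]
wrist [[371.65, 0.0, 317.61], [0.0, 371.65, 236.04], [0.0, 0.0, 1.0]] [[0.4084, 0.876, 0.2565, 0.1823], [0.9128, -0.3918, -0.1155, 0.603], [-0.0007, 0.2813, -0.9596, 0.3838], [0.0, 0.0, 0.0, 1.0]]
0.15 0.0188 [0.25515503 0.5702192  0.21347894] [[-0.913, 0.408, -0.0], [0.408, 0.913, -0.001], [0.0, -0.001, -1.0]] [-1.11915554 -0.26584858 -0.17877373]
```

View pics/top0.png

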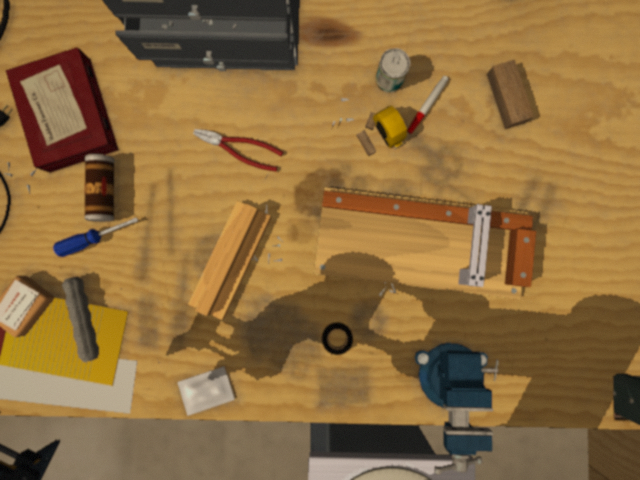

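View pics/scene0.png

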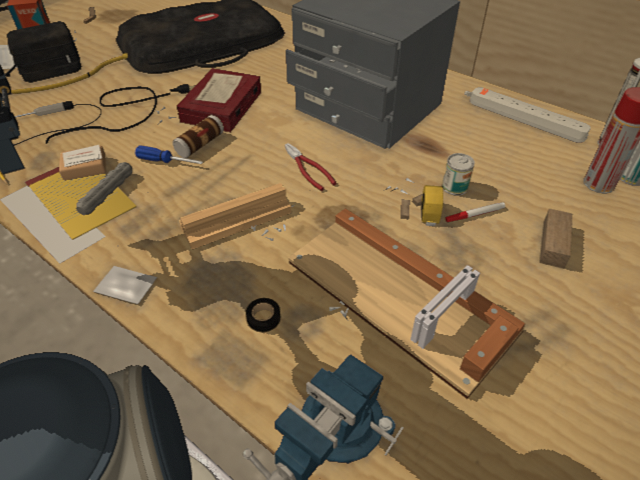

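The top view shows the bar at about (230,260), the board from (318,190) to (538,290), and the tape roll at (337,338). A vise stands near (455,375). I'll zoom in on the bar and board.

Run:
```python
import cv2,numpy as np
t=cv2.imread("pics/top0.png");w=cv2.imread("pics/wrist0.png")
a=cv2.resize(t[190:330,180:280],None,fx=4,fy=4,interpolation=cv2.INTER_CUBIC)
b=cv2.resize(t[170:310,300:550],(400,224));
w2=cv2.resize(w,(400,300))
c=np.zeros((560,800,3),np.uint8);c[:,:400]=a;c[:224,400:]=b;c[240:540,400:]=w2
cv2.imwrite("pics/crop1.png",c)
b=cv2.resize(t[175:305,310:545],None,fx=3.4,fy=3.4,interpolation=cv2.INTER_CUBIC)
cv2.imwrite("pics/crop2.png",b)
```

```text
(no output)
```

View pics/crop1.png

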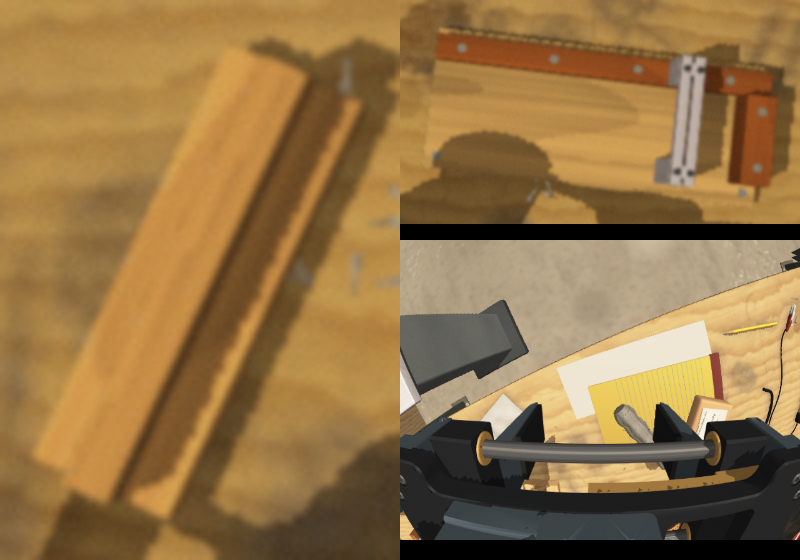

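View pics/crop2.png

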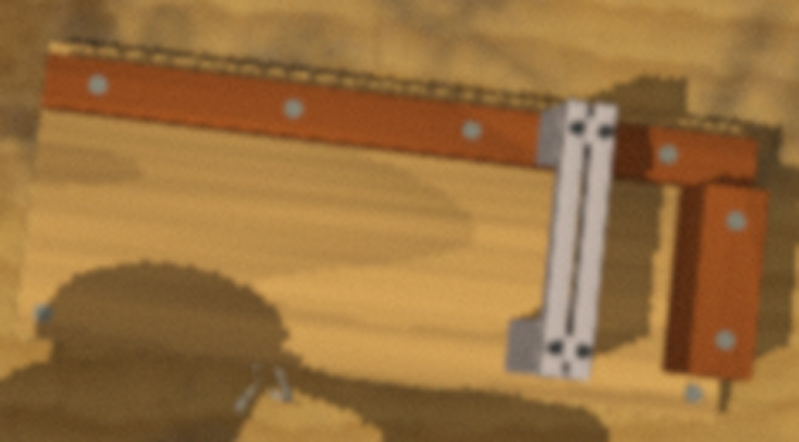

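The crop shows the bar rib-up. In the 4x crop its outer left ledge edge runs (228,48)→(35,460), the rib's right top edge (307,75)→(112,502), and the right ledge edge (362,103)→(168,518). The orange fence and stop should mask easily. I'll measure these and zoom the scene view for the second view.

```bash
cat > h.py <<'E'
import numpy as np,cv2
from rig import arm
def ray(n,uv):
    c=arm.get_calibration(n);K=c["intrinsics"];T=np.array(c["cam_to_world"])
    d=np.linalg.inv(K)@np.array([uv[0],uv[1],1.]);return T[:3,3],T[:3,:3]@d
def onz(n,uv,z):
    o,d=ray(n,uv);return o+d*(z-o[2])/d[2]
def proj(n,p):
    c=arm.get_calibration(n);q=np.linalg.inv(c["cam_to_world"])@np.append(p,1);q=c["intrinsics"]@q[:3];return q[:2]/q[2]
def tri(a,b): # two (name,uv) -> point, gap
    (o,d),(p,e)=ray(*a),ray(*b);s=np.linalg.lstsq(np.stack([d,-e],1),p-o,rcond=None)[0]
    A,B=o+s[0]*d,p+s[1]*e;return (A+B)/2,np.linalg.norm(A-B)
E
python3 - <<'E'
from h import *
np.set_printoptions(precision=4,suppress=True)
c=lambda x,y:(180+x/4-.375,190+y/4-.375)
L=[onz("top",c(*p),.02)[:2] for p in[(228,48),(35,460)]]
R=[onz("top",c(*p),.02)[:2] for p in[(362,103),(168,518)]]
B=[onz("top",c(*p),.048)[:2] for p in[(307,75),(112,502)]]
for X in(L,R,B):
    d=X[0]-X[1];print(X,np.linalg.norm(d),np.degrees(np.arctan2(d[1],d[0])))
d=L[0]-L[1]+R[0]-R[1];d/=np.linalg.norm(d);n=np.array([-d[1],d[0]])
print("width",(L[0]-R[0])@n,(L[1]-R[1])@n,"ribR",[(b-(R[0]+R[1])/2)@n for b in B],"ctr",(L[0]+L[1]+R[0]+R[1])/4)
t=cv2.imread("pics/top0.png");h=cv2.cvtColor(t,cv2.COLOR_BGR2HSV)
print("hsv fence",h[208,380],h[250,525],"bed",h[230,400])
m=((h[...,0]<13)&(h[...,1]>185)).astype(np.uint8);m[:180]=0;m[295:]=0;m[:,:312]=0;m[:,545:]=0
up,lo=[],[]
for u in range(328,465):
    v=np.where(m[:,u])[0]
    if len(v)>5: up.append((u,v[0]-.5));lo.append((u,v[-1]+.5))
for nm,P,z in(("up",up,.038),("lo",lo,.018)):
    W=np.array([onz("top",p,z)[:2] for p in P]);vx,vy,x0,y0=cv2.fitLine(W.astype(np.float32),cv2.DIST_HUBER,0,.001,.001).ravel()
    if vy<0:vx,vy=-vx,-vy
    print(nm,len(P),"ang",np.degrees(np.arctan2(vy,vx)),"x at y=.05",x0+vx/vy*(.05-y0))
for v in(200,205):
    print("left end",onz("top",(np.where(m[v])[0][0]-.5,v),.038))
for v in(217,222): print("right end",onz("top",(np.where(m[v])[0][-1]+.5,v),.038))
for v in(240,250,260,270):
    u=np.where(m[v])[0];u=u[u>495];print("stop",v,onz("top",(u[0]-.5,v),.018),onz("top",(u[-1]+.5,v),.058))
s=cv2.imread("pics/scene0.png")
o=np.zeros((600,800,3),np.uint8)
o[:300,:540]=cv2.resize(s[180:255,170:305],None,fx=4,fy=4,interpolation=cv2.INTER_CUBIC)
o[302:602,:800]=cv2.resize(s[200:350,320:540],(440,300))[:298].repeat(1,0)[:, :].copy() if 0 else 0
o[302:600,:472]=cv2.resize(s[200:349,300:536],(472,298),interpolation=cv2.INTER_CUBIC)
cv2.imwrite("pics/crop3.png",o)
E
```

```text
[array([0.6345, 0.3124]), array([0.4338, 0.3973])] 0.21791404516704707 -22.91334329070507
[array([0.6092, 0.2465]), array([0.4078, 0.3326])] 0.21898229858060836 -23.15343104015041
[array([0.6183, 0.2692]), array([0.4176, 0.3524])] 0.21736555279198766 -22.520245222554657
width 0.07057193763307587 0.06965657565567428 ribR [np.float64(0.02425421249985982), np.float64(0.022306395569337882)] ctr [0.5213 0.3222]
hsv fence [ 12 205 147] [ 12 205 149] bed [ 17 152 183]
up 137 ang 84.46284 x at y=.05 0.6473442
lo 137 ang 84.355644 x at y=.05 0.62148917
left end [0.6388 0.1436 0.038 ]
left end [0.6292 0.1453 0.038 ]
right end [ 0.6157 -0.2518  0.038 ]
right end [ 0.6062 -0.2517  0.038 ]
stop 240 [ 0.5726 -0.2199  0.018 ] [ 0.5704 -0.2461  0.058 ]
stop 250 [ 0.5531 -0.216   0.018 ] [ 0.5519 -0.246   0.058 ]
stop 260 [ 0.5338 -0.2159  0.018 ] [ 0.5334 -0.244   0.058 ]
stop 270 [ 0.5144 -0.212   0.018 ] [ 0.515 -0.242  0.058]
```

View pics/crop3.png

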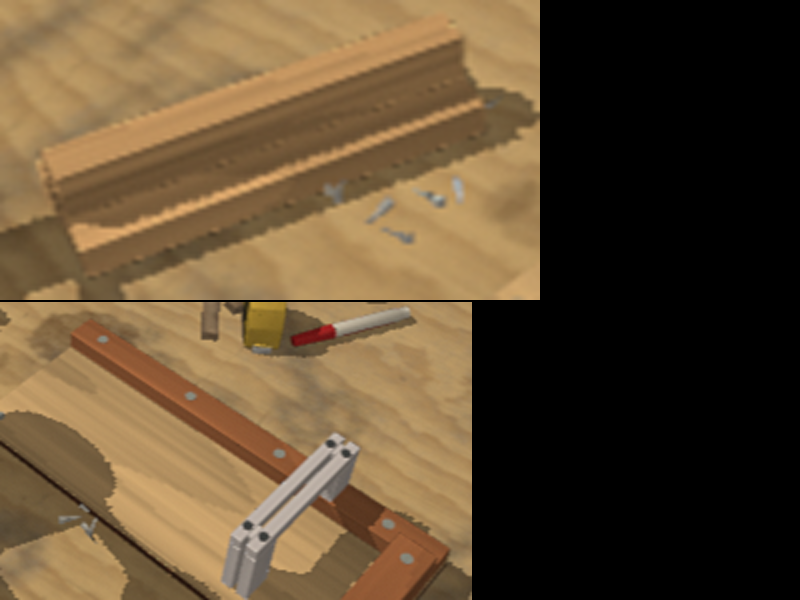

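The top view puts the bar centre near (0.521, 0.322) with its axis at -23°; width 70 mm and length 218 mm both check. The fence is turned about -5.6°. Next I check heights across the two views and pick if they agree.

```bash
cat >> h.py <<'E'
PHI=np.radians(84.4-90);XB=np.array([np.cos(PHI),np.sin(PHI)]);YB=np.array([-XB[1],XB[0]]);OB=np.array([.5645,-.0478])
def bw(x,y): return OB+x*XB+y*YB          # board -> world xy
def wb(p): d=np.asarray(p)[:2]-OB; return np.array([d@XB,d@YB])
def down(ang): # tool down, closing axis (y) at angle ang (rad)
    y=np.array([np.cos(ang),np.sin(ang),0]);z=np.array([0,0,-1.]);return np.stack([np.cross(y,z),y,z],1)
E
python3 - <<'E'
from h import *
np.set_printoptions(precision=4,suppress=True)
ct=lambda x,y:("top",(180+x/4-.375,190+y/4-.375)); cs=lambda x,y:("scene",(170+x/4-.375,180+y/4-.375))
for nm,a,b in[("rib far",(307,75),(463,38)),("rib near",(112,502),(56,181)),("ledge far",(362,103),(484,104)),("ledge near",(168,518),(85,252))]:
    print(nm,*tri(ct(*a),cs(*b)))
for a,b in[((97,85),(102,339)),((293,108),(190,396)),((471,130),(279,453)),((668,154),(388,523)),((735,221),(406,558))]:
    p,g=tri(("top",(310+a[0]/3.4-.35,175+a[1]/3.4-.35)),("scene",(300+b[0]/2-.25,200+(b[1]-302)/2-.25)));print("screw",p,g,"board:",wb(p))
for nm,a,z in[("bed corner near-left",(43,313),.018),("bed near right screw",(693,393),.018),("bridge L near",(541,373),.088),("bridge R far",(616,103),.088)]:
    print(nm,wb(onz("top",(310+a[0]/3.4-.35,175+a[1]/3.4-.35),z)))
a=np.radians(-23.03);A=np.array([np.cos(a),np.sin(a)]);C=np.array([.5213,.3222]);g=C-.04*A
j0=arm.current_joint_positions();print("pick",g,arm.solve_ik([*g,.0225],down(a+np.pi/2)))
for x,y in((4,90),(9,-15)): print(bw(x/1e3,y/1e3),arm.solve_ik([*bw(x/1e3,y/1e3),.041],down(PHI)))
E
```

```text
rib far [0.6199 0.2689 0.0433] 0.0028145125242003757
rib near [0.4173 0.3531 0.0454] 0.00011060095164263571
ledge far [0.61   0.2465 0.0165] 0.0012635008714845877
ledge near [0.4085 0.3323 0.0162] 0.003125393787300253
screw [0.6412 0.115  0.0349] 0.0015857889089783642 board: [0.0604 0.1695]
screw [0.6307 0.0049 0.0343] 0.001153276679820197 board: [0.0608 0.0589]
screw [ 0.6207 -0.0952  0.0348] 0.0015446546773865524 board: [ 0.0606 -0.0417]
screw [ 0.6096 -0.2051  0.0357] 0.0012370270393388325 board: [ 0.0602 -0.1521]
screw [ 0.5713 -0.2338  0.055 ] 0.0012553152054532886 board: [ 0.0249 -0.1845]
bed corner near-left [-0.0706  0.1848]
bed near right screw [-0.0708 -0.1853]
bridge L near [-0.0708 -0.0768]
bridge R far [ 0.0749 -0.1019]
pick [0.4845 0.3378] [ 29.098   39.3145  92.2284  -0.      48.4571 -37.872 ]
[0.5773 0.0414] [-1.8107 37.0654 93.3957 -0.     49.5389  3.7893]
[ 0.572  -0.0636] [-12.2895  36.8874  93.8708  -0.      49.2418  -6.6895]
```

Measured heights are rib 45, ledge 16, fence 35 and stop 55 mm. That is a uniform -3 mm calibration bias against the stated 48/20/38/58. The board pose agrees to under 1 mm, so I'll pick.

Run:
```python
from h import *
np.set_printoptions(precision=4,suppress=True)
a=np.radians(-23.03);A=np.array([np.cos(a),np.sin(a)]);g=np.array([.5213,.3222])-.04*A;R=down(a+np.pi/2)
arm.move_to([*g,.12],R);arm.grip(.055);print("free",arm.current_force())
arm.move_l([*g,.045],feed=.15)
arm.move_l([*g,.0235],feed=.05);print("down",arm.current_ee_pos(),arm.current_force())
arm.grip(.015);print(arm.current_width(),arm.current_grasp_force(),arm.current_force())
arm.move_l([*g,.16],feed=.15);print("lift",arm.current_width(),arm.current_grasp_force(),arm.current_force(),arm.current_torque(),arm.current_t())
for n in("top","scene"):cv2.imwrite(f"pics/{n}1.png",arm.snapshot(n)[:,:,::-1])
```

```text
free [0.0466 0.2979 0.1681]
down [0.4844 0.3378 0.0234] [ 0.0307 -0.3744  0.2659]
0.024029501848042704 29.98507708311081 [-0.3326  0.0919  1.7298]
lift 0.023533405500625642 29.985431134700775 [ 0.2994  0.1118 -2.7407] [0.0137 0.076  0.0246] 5.0167
```

The bar is gripped at 24 mm and weighs about 2.7 N. Now I'll lay it on the bed, left of the bridge and 6 mm off the fence.

Run:
```python
from h import *
np.set_printoptions(precision=4,suppress=True)
R=down(PHI);p=bw(.003,.092)
arm.move_to([*p,.16],R);arm.sleep(.2);f0=arm.current_force();print("carry",f0,arm.current_width())
arm.move_l([*p,.05],feed=.12)
z=.0445
while z>.036:
    arm.move_l([*p,z],feed=.03);f=arm.current_force()-f0
    print(round(z,4),arm.current_ee_pos()[2],f)
    if f[2]>3:break
    z-=.001
for n in("top","scene"):cv2.imwrite(f"pics/{n}2.png",arm.snapshot(n)[:,:,::-1])
t,s=cv2.imread("pics/top2.png"),cv2.imread("pics/scene2.png")
o=np.zeros((600,800,3),np.uint8);o[:300,:675]=cv2.resize(t[170:310,260:575],(675,300));o[302:600,:600]=cv2.resize(s[190:360,240:580],(600,298))
cv2.imwrite("pics/c2.png",o);print(arm.current_t(),arm.current_width(),arm.current_torque())
```

```text
carry [-0.3223 -0.1519 -2.3245] 0.024142160227572634
0.0445 0.04448635057637218 [-0.9244 -0.0351  0.0182]
0.0435 0.04349759354394096 [ 0.328   1.1673 -0.0593]
0.0425 0.04244836850820037 [0.2703 0.0311 0.3695]
0.0415 0.04160537029376587 [-0.473  -0.0825  3.6105]
8.7417 0.023685810153863902 [-0.0563  0.2009 -0.0339]
```

View pics/c2.png

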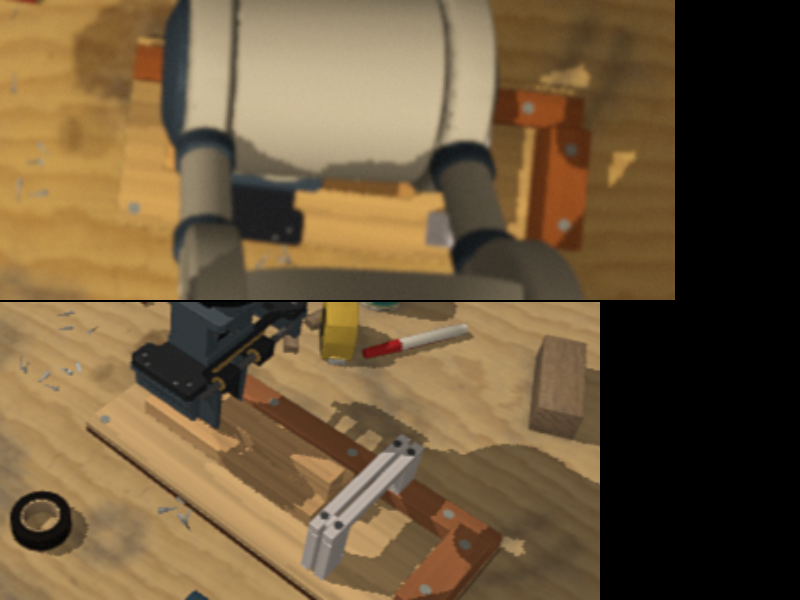

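The bar lies on the bed parallel to the fence, with its leading end just left of the bridge (around (340,470) in the lower panel). Next I'll seat it on the fence, then slide it to the stop by feel.

Run:
```python
from h import *
np.set_printoptions(precision=4,suppress=True)
z=.0418
def fb(): 
    f=np.mean([arm.current_force() for _ in range(1)],0);return np.array([f[:2]@XB,f[:2]@YB,f[2]])
arm.move_l([*bw(.003,.092),z],feed=.03);b=fb();print("base",b)
x=.003
while x<.016:
    x+=.0007;arm.move_l([*bw(x,.092),z],feed=.02);f=fb()
    if f[0]<-9:break
print("fence at",x,wb(arm.current_ee_pos()),f,arm.current_torque())
x-=.0007;arm.move_l([*bw(x,.092),z],feed=.02);print("eased",fb())
arm.move_l([*bw(x,.06),z],feed=.05);print(fb())
arm.move_l([*bw(x,-.006),z],feed=.05);print("pre-stop",fb(),wb(arm.current_ee_pos()),arm.current_width(),arm.current_t())
```

```text
base [ 0.0806 -0.2286 -1.2159]
fence at 0.009999999999999998 [0.0083 0.092 ] [-9.4747  0.352   5.2236] [ 0.1871  1.6072 -0.1048]
eased [-6.3616  0.3071  2.1275]
[-5.9525 -0.5505  0.7659]
pre-stop [-7.9659  4.6921  2.5985] [ 0.0081 -0.0055] 0.02415778809998638 14.0
```

Run:
```python
from h import *
np.set_printoptions(precision=4,suppress=True)
z=.0418;x=.0093;y=-.006
def fb(): f=arm.current_force();return np.array([f[:2]@XB,f[:2]@YB,f[2]])
while y>-.024:
    y-=.001;arm.move_l([*bw(x,y),z],feed=.03);f=fb();print(round(y,4),wb(arm.current_ee_pos()),f)
    if f[1]>14:break
print(arm.current_ee_pos(),arm.current_torque(),arm.current_t(),arm.current_width())
for n in("top","scene"):cv2.imwrite(f"pics/{n}3.png",arm.snapshot(n)[:,:,::-1])
t,s=cv2.imread("pics/top3.png"),cv2.imread("pics/scene3.png")
o=np.zeros((600,800,3),np.uint8);o[:300,:675]=cv2.resize(t[170:310,260:575],(675,300));o[302:600,:600]=cv2.resize(s[190:360,240:580],(600,298))
cv2.imwrite("pics/c3.png",o)
```

```text
-0.007 [ 0.0081 -0.0064] [-7.455   6.4929  2.5843]
-0.008 [ 0.0081 -0.0073] [-7.544   5.7524  3.1223]
-0.009 [ 0.0082 -0.0083] [-6.9397  5.4768  2.5098]
-0.01 [ 0.0081 -0.0093] [-6.4608  7.266   3.1509]
-0.011 [ 0.0082 -0.0103] [-7.4376  6.7892  2.9837]
-0.012 [ 0.0081 -0.0113] [-7.496   7.4696  3.753 ]
-0.013 [ 0.0082 -0.0123] [-7.4379  7.0289  3.1449]
-0.014 [ 0.0081 -0.0133] [-6.9555  6.3143  3.6781]
-0.015 [ 0.0081 -0.0143] [-7.7462  7.0354  2.8057]
-0.016 [ 0.0081 -0.0152] [-7.478   8.1793  3.1957]
-0.017 [ 0.0081 -0.0153] [-6.4094 17.7362  3.6172]
[ 0.5711 -0.0638  0.0417] [ 2.7178  0.9399 -0.2163] 16.75 0.024058253368751337
```

View pics/c3.png

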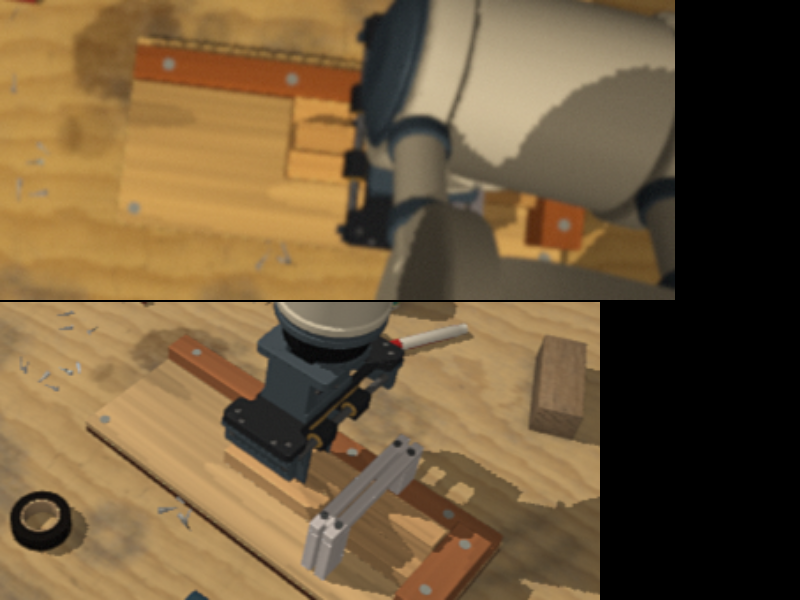

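The bar runs under the bridge and its end met the stop at board y = -15.3 mm, where -15 was expected; force along y jumped to 17.7 N. Now I'll apply the diagonal push, fence first and then down, and watch that it stays steady.

Run:
```python
from h import *
np.set_printoptions(precision=4,suppress=True)
z=.0418;x=.0093;y=-.0163
def fb(): f=np.mean([ (arm.sleep(.02),arm.current_force())[1] for _ in range(4)],0);return np.array([f[:2]@XB,f[:2]@YB,f[2]])
for i in range(25):
    f=fb()
    if f[0]<-25 and f[2]>25:break
    if f[0]>-26: x+=.0005
    if f[0]<-14 and f[2]<25: z-=.0004
    arm.move_l([*bw(x,y),z],feed=.02)
    print(f.round(1),round(x,4),round(z,4),wb(arm.current_ee_pos()),arm.current_ee_pos()[2])
for _ in range(3):
    arm.sleep(.4);print("hold",fb(),arm.current_ee_pos(),wb(arm.current_ee_pos()),arm.current_width(),arm.current_torque())
print(x,y,z,arm.current_t())
```

```text
[-6.2 17.1  3.5] 0.0098 0.0418 [ 0.0081 -0.0152] 0.04165116267904578
[-9.7  9.3  5.8] 0.0103 0.0418 [ 0.0081 -0.0153] 0.04166235381450603
[-13.    9.3   8.5] 0.0108 0.0418 [ 0.0081 -0.0153] 0.041665590533203595
[-15.5   8.4  11.3] 0.0113 0.0414 [ 0.0081 -0.0153] 0.04154975083857648
[-19.9   8.5  20.5] 0.0118 0.041 [ 0.0081 -0.0153] 0.04150676459261017
[-24.4   8.   30.4] 0.0123 0.041 [ 0.0081 -0.0153] 0.041485764265237576
hold [-27.1857   7.6914  32.4509] [ 0.5711 -0.0638  0.0415] [ 0.0081 -0.0153] 0.02379841556273185 [ 1.5788  4.5842 -0.295 ]
hold [-27.4057   7.8941  32.3505] [ 0.571  -0.0638  0.0415] [ 0.0081 -0.0153] 0.023713449452444926 [ 1.6357  4.6085 -0.2474]
hold [-26.9699   7.9758  32.9407] [ 0.5711 -0.0638  0.0415] [ 0.0081 -0.0153] 0.02392414680124219 [ 1.5844  4.6124 -0.2444]
0.012300000000000002 -0.0163 0.041 20.2167
```

Run:
```python
from h import *
np.set_printoptions(precision=4,suppress=True)
def fb(): f=np.mean([ (arm.sleep(.02),arm.current_force())[1] for _ in range(4)],0);return np.array([f[:2]@XB,f[:2]@YB,f[2]])
arm.move_l([*bw(.0130,-.0161),.0414],feed=.01)
for _ in range(3): arm.sleep(.4);print("hold",fb(),wb(arm.current_ee_pos()),arm.current_ee_pos()[2],arm.current_width())
cv2.imwrite("pics/scene4.png",arm.snapshot("scene")[:,:,::-1]);t0,t4=cv2.imread("pics/scene3.png"),cv2.imread("pics/scene4.png")
cv2.imwrite("pics/c4.png",cv2.resize(t4[190:340,330:540],(798,570),interpolation=cv2.INTER_CUBIC));print(arm.current_t())
```

```text
hold [-28.7398   4.9978  29.294 ] [ 0.008  -0.0153] 0.04149497398833482 0.023947204169299727
hold [-28.5793   5.1261  28.697 ] [ 0.0081 -0.0152] 0.04151304807062163 0.023503594104147617
hold [-29.2216   5.3288  29.186 ] [ 0.0081 -0.0153] 0.04151590208499862 0.023995346272949275
21.9167
```

View pics/c4.png

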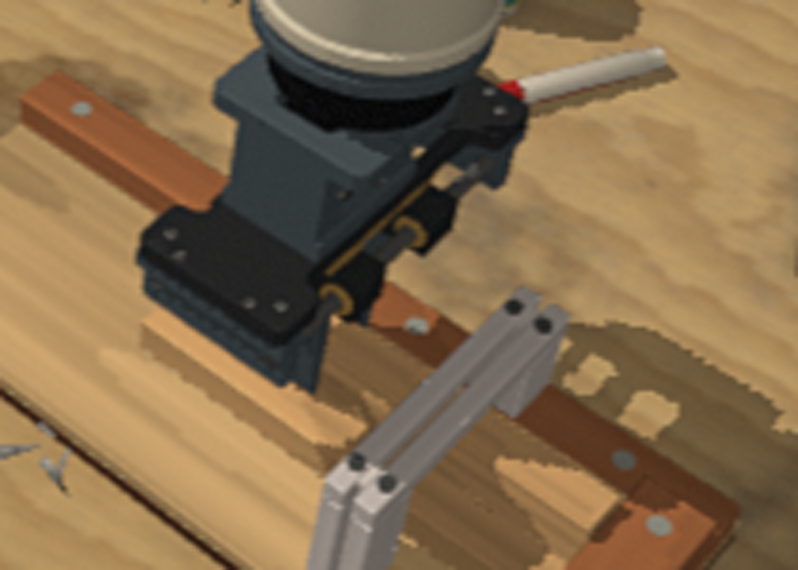

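The bar sits flat under the bridge, against the fence, with its end at the stop (around (610,510)). The push is steady at 29 N into the fence and 29 N down, so I'm handing in.

```bash
python3 -c "
from rig import arm
print(arm.sign_off())"
```

```text
the job is handed in; nothing more can be done
None
```

The job is handed in at about 22 s: the bar lies on its base against the fence and stop, under the bridge, with the arm still gripping the rib and holding about 29 N down and 29 N into the fence; the tape measure, pliers and roll of tape were not touched.

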